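# Level the set-up plate with a wedge shim

## Task

The square set-up plate on the motorcycle bench sits low at one corner. Take the long, slim wooden wedge and push it thin end first under the foot of that corner until the ball of the level on the plate rests wholly between its two centre marks, then let go and leave the wedge there holding the plate, flat on the bench. Leave the flat packer and the short steep chock that lie about with it where they are.

Things in the scene. Friction and masses are not known exactly. Their poses are not given: they have to be found in the camera images.
- wedge_mid (a point): The long slim wooden wedge (the shim to use), loose on the bench: 140 long x 40 wide, 3 thick at the thin end, rising evenly to 28 at the thick end (slope 0.179), about 80 g. The point is midway along its length and width, half-way up there: 7.75 mm above its flat underside. Its x axis points to the thin end (70 mm ahead), z up.
- foot (a point): Lowest point of the round steel foot (20 across, end rounded to 10 radius) under the plate's low corner. At the start 4 to 11 mm above the bench; plate level when it has risen 8.2 mm. Its y axis points from this corner in under the plate to the plate's middle: the direction to push the wedge (x along the tipping line, z up). The plate's corner overhangs the foot by 14 mm on the side the wedge comes from.
- plate_mid (a point): Centre of the top of the plate: an aluminium square 220 x 220 x 14, same axes as foot (its diagonals run along x and y), underside 17 mm above the foot's end, things on it up to 30 mm high. It stands on two fixed feet, cannot slide, and tips about the line through their tops, 182 mm along y from the low foot, by at most 0.045 rad either way. The low foot bears about 5.4 N.
- level_mid (a point): Centre of the level on the plate: a black open-topped trough 136 x 34 x 20 lying along the push direction, its middle 122 mm from the foot. A steel ball of 16 mm runs in it; two white lines across it, 14 mm either side of the centre, are the centre marks. The point is on the line of the ball's centre.
- ball (a joint): Reading of the level: how far (m) the ball's centre stands from the centre of the trough; 0 is level, positive is towards the low corner (start about +0.036), negative means that corner is now too high. It moves 0.8 m per rad of tip, about 0.78 mm for each mm that the wedge goes in once it bears, and lags: about 1 s to settle.
- packer_mid (a point): A bystander: flat wooden packer of even thickness, 140 x 40 x 22, its centre. Not to be used.
- chock_mid (a point): A bystander: short steep wooden chock, 75 x 45, 12 to 45 high, midway along. Not to be used.
Things that resemble listed ones, but are neither listed nor needed, are in the scene too. What is shaped like the part that bears wedge_mid but purple or white is not meant.

How it is judged:
By the outcome, as a careful person would: the job done as asked, in the order asked, and still so for the second after the job is handed in, with the robot touching nothing.
It also fails if it takes over 56 s, if anything falls off the work surface, if the arm or the gripper's body presses on something with over 40 N, if the wrist force passes 120 N, or if a joint passes its speed limit or range.

## Robot

A 7-joint arm with a two-finger parallel gripper is mounted at the origin on the work surface. World frame = base frame: x ahead of the robot, y to its left, z up, the work surface at z = 0. Lengths are in m, angles in rad, forces in N, time in s.
With the tool pointing down it reaches from about 0.35 to 0.9 m from the base axis. Payload 8.1 kg.
Tool frame: the origin (TCP) lies midway between the tips of the shut fingers; the grasp point (between the pads) lies 19 mm behind it; z points along the fingers, x is the direction in which the jaws open and shut, and the axes are right-handed (so a half turn about z gives the same grasp; the last joint's range is limited). The gripper opens to 92 mm and grips with 3 to 60 N. Pads are 19 mm wide; open, the fingers measure 130 mm over their backs; the gripper's body (75 mm by 190 mm) begins 47 mm behind the grasp point.
Start: joints at [1.131, 0.434, 0.025, 1.573, -0.012, 1.134, -0.075], TCP at [0.207, -0.59, 0.227] pointing down, gripper open.
Joint ranges: [-2.62, 2.62], [-0.44, 2.09], [-1.27, 1.32], [0.08, 2.57], [-1.32, 4.46], [0.12, 2], [-2.74, 2.74]. Speed limits (rad/s): [2.22, 2.22, 3.01, 3.01, 3.14, 3.14, 3.14].

## Interface

Orientations are given as a unit quaternion [w, x, y, z].
In Python, from workcell import robot gives the robot as it stands.
- The arm moves only by the tool jog_arm, never from a script. Its argument "moves" is a list of rows, each a list of 7 numbers: the shift along the tool's x, y, z in mm, then the turn, a rotation vector about the tool's x, y, z in degrees, then the opening, from 0 (shut) to 1 (fully open). A call has exactly 10 rows; each row shifts and turns the commanded pose from where the row before left it, along the tool's axes as they then stand; what a row does not reach is not made up. A row lasts 1/8 s, in which the tool goes at most 62.5 mm and 10.7 degrees, less where a joint would pass 70% of its speed; a pose out of reach is approached as far as the arm can. A call is refused whole if a number of a shift passes 62.5 or a number of a turn 10.7, either way. A call with a gripper value outside its range is refused whole. The fingers move at their own pace and stop on an object; the grip force is fixed at half the most. Time passes only in rows, so rows that do not move let the fingers close, or fill a call up. It gives the time, the measured TCP pose, the force and the opening at its end, in the units of the state.
- robot.read_state(): the state, without advancing time (a new reading comes with each control period).
- robot.capture(name): name is "scene" or "top" or "wrist"; returns (picture, depth): 400x640x3 uint8, red, green, blue; 400x640 float32, m along the optical axis (not along the pixel's ray), 0 where there is no reading.
- robot.camera_params(name): a dict with "fx", "fy", "cx", "cy" (pixels), "R" (3x3) and "t" (3): a world point X has camera coordinates R X + t. Camera axes: x right, y down, z forward; pixel columns grow to the right and rows downward; lengths in m; the calibration is good to about 2 mm. A picture is of the moment at which its call begins: read the wrist's pose just before it. camera_params takes no time and is no camera call; for the wrist camera it gives the pose at the moment of the call.
- robot.hand_in(): hands the job in, once; it reports no verdict.
The state is a dict: "clock": time; "qpos": joint angles; "joint_velocities": joint speeds; "effort": joint torques, N m; "eef_pos": TCP position; "eef_rot": TCP orientation; "wrist_force": force on the tool from outside, world axes, zero at the start; "wrist_torque": the same for the moment, N m; "grip_width": opening from 0.0 (shut) to 1.0 (fully open).
Only numpy, scipy, OpenCV 4.12 (cv2) and the standard library are available. Lean on these libraries where they do the work, as an engineer would, in place of code of your own. Each camera call takes 0.05 s, during which the arm holds its last target. There are 200 camera calls.

## Working session

There is one attempt and no reset: what is moved stays moved. The work goes in short steps, Python scripts to look and compute and a tool call to move; the robot and the scene stay as the last step left them, time stands still between calls to the robot, and variables do not carry over. Pictures are saved under pics/ and viewed, about 8 in all and at most 12, crops included, and the job is handed in when it is done.

Besides the shell and the picture viewer there is one more tool, called after "Call:" as name(argument=value, ...), one argument or row to a line, values as JSON. jog_arm: Moves the arm, as the interface text tells. Its arguments: {"type":"object","properties":{"moves":{"type":"array"}},"required":["moves"]}

```bash
mkdir -p pics; cat > h.py <<'E'
from workcell import robot
import numpy as np, cv2
def snap(name,tag):
    p=robot.camera_params(name); rgb,d=robot.capture(name)
    cv2.imwrite(f'pics/{tag}.png',rgb[:,:,::-1]); np.savez(f'{tag}.npz',rgb=rgb,d=d,**{k:np.array(v) for k,v in p.items()})
def load(tag): return np.load(f'{tag}.npz')
def pt(z,u,v,d=None):
    u=int(u);v=int(v)
    if d is None:
        w=z['d'][v-1:v+2,u-1:u+2]; w=w[w>0]; d=np.median(w)
    c=np.array([(u-z['cx'])/z['fx']*d,(v-z['cy'])/z['fy']*d,d]); return z['R'].T@(c-z['t'])
def ray(z,u,v,h):
    r=z['R'].T@np.array([(u-z['cx'])/z['fx'],(v-z['cy'])/z['fy'],1]); o=-z['R'].T@z['t']
    return o+r*(h-o[2])/r[2]
def proj(z,X):
    c=z['R']@np.array(X)+z['t']; return c[0]/c[2]*z['fx']+z['cx'],c[1]/c[2]*z['fy']+z['cy']
E
python3 - <<'E'
from h import *
snap('scene','s0');snap('top','t0')
print(robot.read_state())
a=cv2.imread('pics/t0.png');print(-load('t0')['R'].T@load('t0')['t'],-load('s0')['R'].T@load('s0')['t'])
E
```

```text
{'clock': 0.1, 'qpos': array([ 1.13139867,  0.43516724,  0.02497717,  1.57396258, -0.01161063,
        1.13400072, -0.07509657]), 'joint_velocities': array([-0.00116684, -0.00076977, -0.00034609, -0.00155156,  0.00086655,
        0.00029281,  0.00141894]), 'effort': array([ 1.79771894e-03, -6.69132972e+01,  9.86870080e-01, -3.15146971e+01,
       -6.07514475e-02,  3.74157960e-02,  3.31863544e-05]), 'eef_pos': array([ 0.20634997, -0.58948966,  0.22603167]), 'eef_rot': array([-3.52789761e-04,  8.15596887e-01, -5.78620111e-01, -6.00398089e-04]), 'wrist_force': array([ 0.42190085,  0.37648976, -0.47958401]), 'wrist_torque': array([-0.03229136, -0.00094843,  0.05000015]), 'grip_width': 0.9943649594929944}
[ 0.27291113 -0.11506444  1.37801324] [1.04444752 0.03554985 0.69010284]
```

View pics/t0.png

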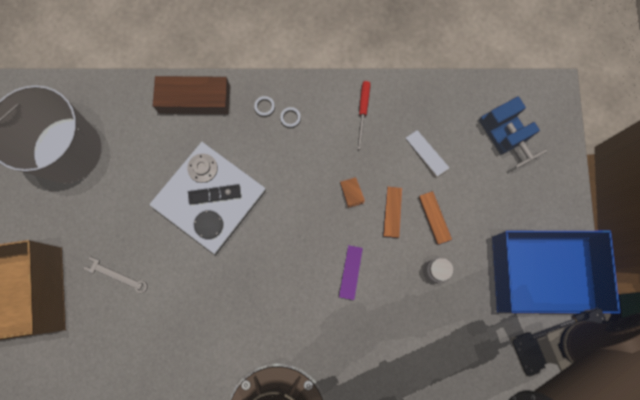

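View pics/s0.png

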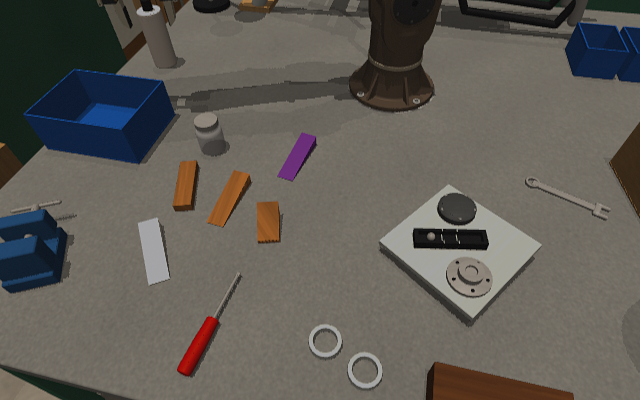

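```bash
python3 - <<'E'
from h import *
t=load('t0');s=load('s0')
a=s['rgb'][120:340,130:560,::-1]
b=t['rgb'][130:260,140:460,::-1]
a=cv2.resize(a[:130,:180],None,fx=4,fy=4,interpolation=3)
b=cv2.resize(b[40:125,190:320],None,fx=5,fy=5,interpolation=3)
cv2.imwrite('pics/c1.png',a);cv2.imwrite('pics/c2.png',b)
def f(z,l):
  for n,u,v in l: print(n,pt(z,u,v).round(4))
f(t,[('midU',393,192),('mid',393,212),('midL',393,232),('rU',428,200),('r',435,218),('rL',442,236),('chU',350,184),('chL',354,201),('benchnear',375,215),('plR',260,190),('plL',156,204),('plT',203,147),('plB',214,249),('plC',208,205)])
# orange objs: minAreaRect of world points above bench
d=t['d'];hsv=cv2.cvtColor(t['rgb'],cv2.COLOR_RGB2HSV)
m=((hsv[...,0]<18)&(hsv[...,1]>120)&(hsv[...,2]>70)).astype(np.uint8);m[:, :330]=0;m[:170]=0;m[260:]=0;m[:,460:]=0
n,l,st,c=cv2.connectedComponentsWithStats(m)
for i in range(1,n):
  if st[i,4]<100: continue
  v,u=np.nonzero(l==i);P=np.array([pt(t,x,y) for x,y in zip(u,v)])
  r=cv2.minAreaRect((P[:,:2]*1000).astype(np.float32));
  A=np.c_[P[:,:2],np.ones(len(P))];co=np.linalg.lstsq(A,P[:,2],rcond=None)[0]
  print(c[i],r,'slope',co[:2],P[:,2].min(),P[:,2].max())
E
```

```text
midU [ 0.5802 -0.3082  0.005 ]
mid [ 0.5225 -0.3051  0.0162]
midL [ 0.467  -0.3025  0.0246]
rU [ 0.5543 -0.3994  0.022 ]
r [ 0.5052 -0.416   0.0222]
rL [ 0.4566 -0.432   0.024 ]
chU [ 0.5993 -0.1901  0.0187]
chL [ 0.5473 -0.199   0.042 ]
benchnear [ 0.5173 -0.2584 -0.0011]
plR [0.5779 0.0518 0.0383]
plL [0.5374 0.3245 0.0488]
plT [0.6965 0.2092 0.0428]
plB [0.4193 0.1672 0.0423]
plC [0.536  0.1881 0.0431]
[351.93627451 191.94852941] ((577.2452392578125, -194.20533752441406), (73.82909393310547, 43.3795166015625), 16.544248580932617) slope [-0.36699727 -0.13815232] 0.011275839999816512 0.04344253750688424
[392.4670571  212.21229868] ((525.20947265625, -304.4435729980469), (37.794795989990234, 138.11305236816406), 83.43895721435547) slope [-0.17481361 -0.0093302 ] 0.0011116312978165018 0.030364870791138164
[434.8610729  217.61485557] ((507.5819396972656, -416.1585998535156), (136.57275390625, 37.807090759277344), 19.14621353149414) slope [ 0.01007069 -0.02306774] 0.014430549658734096 0.02526982842650337
```

View pics/c1.png

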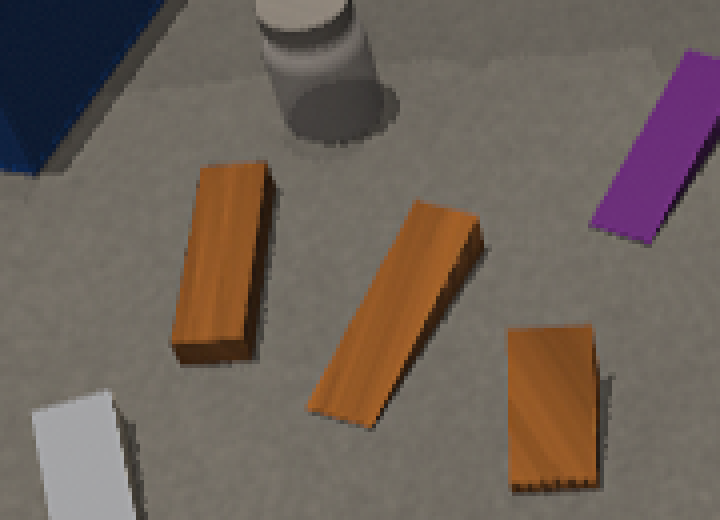

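```bash
python3 - <<'E'
from h import *
t=load('t0')
H,W=t['d'].shape
V,U=np.mgrid[0:H,0:W];d=t['d']
C=np.stack([(U-t['cx'])/t['fx']*d,(V-t['cy'])/t['fy']*d,d],-1);P=(C-t['t'])@t['R']
hsv=cv2.cvtColor(t['rgb'],cv2.COLOR_RGB2HSV)
# wedge
m=((hsv[...,0]<18)&(hsv[...,1]>120)&(hsv[...,2]>70)&(U>375)&(U<410)&(V>175)&(V<250))
q=P[m];c=q.mean(0);w,e=np.linalg.eigh(np.cov(q[:,:2].T));print('wedge',c,'pca ang',np.degrees(np.arctan(e[1,1]/e[0,1])))
for lo,hi in((.46,.48),(.51,.53),(.57,.585)):
  k=q[(q[:,0]>lo)&(q[:,0]<hi)];print(k.mean(0).round(4))
# plate
m=(P[...,2]>.025)&(P[...,2]<.09)&(U>140)&(U<275)&(V>135)&(V<262)
n,l,st,c=cv2.connectedComponentsWithStats(m.astype(np.uint8));i=1+st[1:,4].argmax();k=l==i
q=P[k];print('plate',cv2.minAreaRect((q[:,:2]*1000).astype(np.float32)),len(q))
pix=np.argwhere(k)
b=cv2.boxPoints(cv2.minAreaRect(pix[:,::-1].astype(np.float32)));print('pix corners',b)
for x in b: print(ray(t,*x,.042).round(4))
g=k&(t['rgb'].min(2)>110)&(P[...,2]<.055);q=P[g];A=np.c_[q[:,:2],np.ones(len(q))]
co=np.linalg.lstsq(A,q[:,2],rcond=None)[0];print('plane',co)
# level: dark px on plate
g=k&(t['rgb'].max(2)<60)&(V<207);n,l,st,c=cv2.connectedComponentsWithStats(g.astype(np.uint8),connectivity=8);print(st[1:],c[1:])
i=1+st[1:,4].argmax();y,x=np.nonzero(l==i);r=cv2.minAreaRect(np.c_[x,y].astype(np.float32));print(r)
for x in cv2.boxPoints(r): print(x,ray(t,*x,.06).round(4))
print(ray(t,*r[0],.06))
a=cv2.resize(t['rgb'][135:260,140:275,::-1],None,fx=5.5,fy=4.7,interpolation=3)
cv2.imwrite('pics/c3.png',cv2.resize(t['rgb'][135:255,140:280,::-1],None,fx=5,fy=5,interpolation=3))
E
```

```text
wedge [ 0.52202794 -0.30355554  0.01755651] pca ang -9.168946139857256
[ 0.4696 -0.2976  0.0248]
[ 0.5199 -0.3037  0.0162]
[ 0.5771 -0.3103  0.0059]
plate ((560.6618041992188, 191.5072021484375), (223.46571350097656, 219.98635864257812), 53.8875617980957) 6737
pix corners [[148.66542 204.43492]
 [199.96654 137.74348]
 [265.9331  188.48698]
 [214.63197 255.17842]]
[0.5376 0.3462 0.042 ]
[0.7231 0.219  0.042 ]
[0.5812 0.0356 0.042 ]
[0.4032 0.1649 0.042 ]
plane [0.00436159 0.04454782 0.03213504]
[[229 186   9   5  22]
 [210 189   8   4  19]
 [221 188   4   3   7]
 [190 191  17  12  94]
 [237 192   2   5   5]
 [212 195   1   1   1]
 [223 195  14   4  26]
 [196 196   1   1   1]
 [212 197   6   3   8]] [[234.18181818 187.5       ]
 [213.63157895 190.21052632]
 [222.42857143 188.71428571]
 [196.4893617  195.82978723]
 [237.8        194.        ]
 [212.         195.        ]
 [228.73076923 196.5       ]
 [196.         196.        ]
 [214.375      198.375     ]]
((198.0, 196.5), (11.0, 16.0), 90.0)
[190. 191.] [0.5702 0.2335 0.06  ]
[206. 191.] [0.5702 0.1913 0.06  ]
[206. 202.] [0.5406 0.1899 0.06  ]
[190. 202.] [0.5406 0.2319 0.06  ]
[0.55536001 0.21162202 0.06      ]
```

View pics/c3.png

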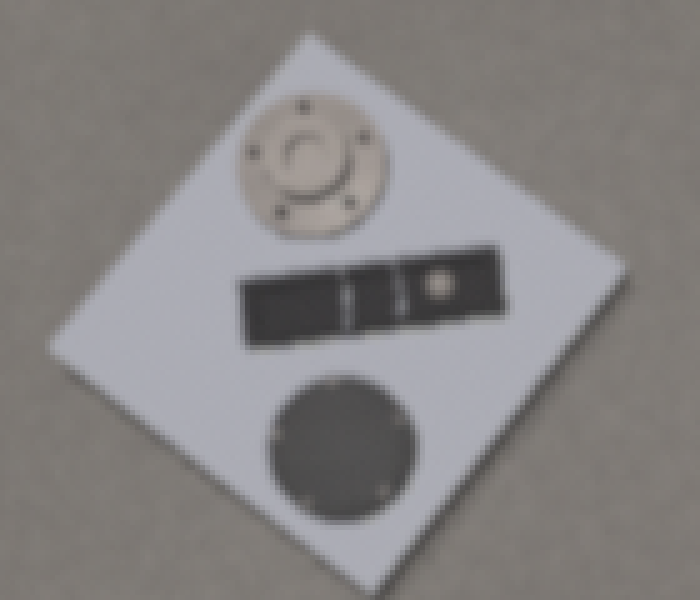

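Wedge candidates (top view): (393,212) slopes 3→28 mm at 0.175 over 138×38 mm, so it is the slim wedge. (435,218) is flat at 22 mm (packer), (352,192) is the short chock, and the purple (350,272) and white (428,153) pieces are decoys. The scene crop confirms this. The ball sits toward the plate corner at top (265,188), so that is the low corner.

```bash
cat > plan.py <<'E'
from h import *
from scipy.spatial.transform import Rotation as R, Slerp
import sys
# args: x y z ang(tool x, deg) nrows ; start from measured pose
def plan(x,y,z,ang,n,start=None):
    s=robot.read_state(); q=s['eef_rot']; p=np.array(s['eef_pos']); r0=R.from_quat(np.r_[q[1:],q[0]])
    a=np.radians(ang); X=np.array([np.cos(a),np.sin(a),0]);Z=np.array([0,0,-1]);r1=R.from_matrix(np.c_[X,np.cross(Z,X),Z])
    sl=Slerp([0,1],R.concatenate([r0,r1])); dp=np.array([x,y,z])-p
    print('at',p.round(4),'toolx ang',np.degrees(np.arctan2(*r0.as_matrix()[1::-1,0])).round(2),'f',s['wrist_force'].round(1),'g',round(s['grip_width'],3),'t',round(s['clock'],2))
    for i in range(n):
        c=sl(i/n); nx=sl((i+1)/n); print(np.r_[c.inv().apply(dp/n)*1000,np.degrees((c.inv()*nx).as_rotvec())].round(1).tolist())
if __name__=='__main__': a=list(map(float,sys.argv[1:])); plan(*a[:4],int(a[4]))
E
python3 plan.py .4706 -.298 .12 -96.7 9
```

```text
at [ 0.2063 -0.5895  0.226 ] toolx ang -70.71 f [ 0.4  0.4 -0.5] g 0.994 t 0.1
[-20.9, -38.4, 11.8, 0.0, 0.0, 2.9]
[-22.8, -37.3, 11.8, 0.0, 0.0, 2.9]
[-24.6, -36.1, 11.8, 0.0, 0.0, 2.9]
[-26.4, -34.8, 11.8, 0.0, 0.0, 2.9]
[-28.1, -33.5, 11.8, 0.0, 0.0, 2.9]
[-29.8, -32.0, 11.8, 0.0, 0.0, 2.9]
[-31.4, -30.5, 11.8, 0.0, 0.0, 2.9]
[-32.9, -28.8, 11.8, 0.0, 0.0, 2.9]
[-34.3, -27.1, 11.8, 0.0, 0.0, 2.9]
```

Call:
jog_arm(
  moves=[
    [-20.9,-38.4,11.8,0,0,2.9,1],
    [-22.8,-37.3,11.8,0,0,2.9,1],
    [-24.6,-36.1,11.8,0,0,2.9,1],
    [-26.4,-34.8,11.8,0,0,2.9,1],
    [-28.1,-33.5,11.8,0,0,2.9,1],
    [-29.8,-32,11.8,0,0,2.9,1],
    [-31.4,-30.5,11.8,0,0,2.9,1],
    [-32.9,-28.8,11.8,0,0,2.9,1],
    [-34.3,-27.1,11.8,0,0,2.9,1],
    [0,0,0,0,0,0,1],
  ],
)

```text
clock: 1.35
eef_pos: [0.473, -0.2943, 0.1193]
eef_rot: [0.001, -0.666, 0.746, 0.001]
wrist_force: [-0.7, 0.2, 0.9]
grip_width: 1.001
```

```bash
python3 - <<'E'
from h import *
snap('wrist','w0');z=load('w0')
print(robot.read_state()['eef_pos'])
for n,X in dict(thick=(.4557,-.2962,.028),thin=(.5947,-.3126,.003),grasp=(.4706,-.298,.025)).items(): print(n,np.round(proj(z,X)))
E
python3 plan.py .4706 -.298 .004 -96.7 4
```

```text
[ 0.47157297 -0.29671705  0.1197927 ]
thick [324. 224.]
thin [325.  53.]
grasp [324. 206.]
at [ 0.4716 -0.2967  0.1198] toolx ang -96.59 f [-0.5 -0.6  0.5] g 0.998 t 1.4
[0.4, 0.2, 28.9, 0.0, 0.0, 0.0]
[0.4, 0.2, 28.9, 0.0, 0.0, 0.0]
[0.4, 0.2, 28.9, 0.0, 0.0, 0.0]
[0.4, 0.2, 28.9, 0.0, 0.0, 0.0]
```

View pics/w0.png

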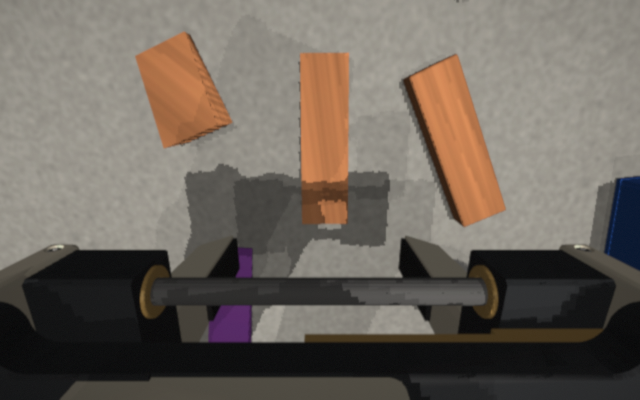

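The wedge lies straight between the fingers: thick end at (324,224), thin end at (325,53), matching my projections. The purple decoy is clear of the left finger. Going down to grip.

Call:
jog_arm(
  moves=[
    [0.5,0.5,35,0,0,0,0.8],
    [0.5,0.3,35,0,0,0,0.8],
    [0,0,30,0,0,0,0.8],
    [0,0,12,0,0,0,0.8],
    [0,0,4,0,0,0,0.8],
    [0,0,0,0,0,0,0],
    [0,0,0,0,0,0,0],
    [0,0,0,0,0,0,0],
    [0,0,0,0,0,0,0],
    [0,0,0,0,0,0,0],
  ],
)

```text
clock: 2.65
eef_pos: [0.4703, -0.2995, 0.005]
eef_rot: [0.0, -0.664, 0.748, -0.0]
wrist_force: [-0.7, 1.0, 6.2]
grip_width: 0.434
```

```bash
python3 plan.py .4706 -.298 .1 -96.7 1
```

```text
at [ 0.4703 -0.2995  0.005 ] toolx ang -96.81 f [-0.7  1.   6.2] g 0.434 t 2.65
[-1.5, -0.2, -95.0, -0.0, -0.0, -0.1]
```

Call:
jog_arm(
  moves=[
    [0,0,-20,0,0,0,0],
    [0,0,-35,0,0,0,0],
    [0,0,-25,0,0,0,0],
    [0,0,0,0,0,-8,0],
    [0,0,0,0,0,-8,0],
    [0,0,0,0,0,-8,0],
    [0,0,0,0,0,-8,0],
    [0,0,0,0,0,-8,0],
    [0,0,0,0,0,-8,0],
    [0,0,0,0,0,-8,0],
  ],
)

```text
clock: 3.9
eef_pos: [0.4697, -0.2994, 0.0843]
eef_rot: [0.0, 0.938, -0.346, -0.0]
wrist_force: [-0.1, -0.2, -0.7]
grip_width: 0.437
```

```bash
python3 plan.py .6022 -.0984 .085 8.3 9
```

```text
at [ 0.4697 -0.2994  0.0843] toolx ang -40.54 f [-0.1 -0.2 -0.7] g 0.437 t 3.9
[-3.3, -26.5, -0.1, 0.0, 0.0, -5.4]
[-0.8, -26.7, -0.1, 0.0, 0.0, -5.4]
[1.7, -26.7, -0.1, 0.0, 0.0, -5.4]
[4.2, -26.4, -0.1, 0.0, 0.0, -5.4]
[6.7, -25.9, -0.1, 0.0, 0.0, -5.4]
[9.1, -25.1, -0.1, 0.0, 0.0, -5.4]
[11.5, -24.2, -0.1, 0.0, 0.0, -5.4]
[13.7, -23.0, -0.1, 0.0, 0.0, -5.4]
[15.8, -21.6, -0.1, 0.0, 0.0, -5.4]
```

Call:
jog_arm(
  moves=[
    [-3.3,-26.5,0,0,0,-5.4,0],
    [-0.8,-26.7,0,0,0,-5.4,0],
    [1.7,-26.7,0,0,0,-5.4,0],
    [4.2,-26.4,0,0,0,-5.4,0],
    [6.7,-25.9,0,0,0,-5.4,0],
    [9.1,-25.1,0,0,0,-5.4,0],
    [11.5,-24.2,0,0,0,-5.4,0],
    [13.7,-23,0,0,0,-5.4,0],
    [15.8,-21.6,0,0,0,-5.4,0],
    [0,0,0,0,0,0,0],
  ],
)

```text
clock: 5.15
eef_pos: [0.6052, -0.0957, 0.0846]
eef_rot: [-0.001, 0.997, 0.071, 0.001]
wrist_force: [0.4, 0.1, -1.1]
grip_width: 0.433
```

```bash
python3 - <<'E'
from h import *
snap('scene','s1');snap('wrist','w1')
z=load('s1'); a=cv2.resize(z['rgb'][100:340,220:560,::-1],None,fx=2,fy=2,interpolation=3)
b=load('w1')['rgb'][...,::-1]
b=cv2.resize(b,None,fx=.95,fy=.95)[:,:]
cv2.imwrite('pics/s1c.png',a)
for n,z in(('w1',load('w1')),('s1',load('s1'))): print(n,'foot',np.round(proj(z,(.5805,.05,.006))),'corner',np.round(proj(z,(.582,.036,.037))),'lev',np.round(proj(z,(.561,.168,.06))))
E
python3 plan.py .6022 -.0984 .005 8.3 5
```

```text
w1 foot [314.   1.] corner [313.  10.] lev [ 304. -394.]
s1 foot [383. 248.] corner [377. 239.] lev [448. 235.]
at [ 0.6036 -0.0991  0.0842] toolx ang 7.84 f [ 0.5 -0.2 -0. ] g 0.432 t 5.25
[-0.3, -0.2, 15.8, 0.0, 0.0, -0.1]
[-0.3, -0.2, 15.8, 0.0, 0.0, -0.1]
[-0.3, -0.2, 15.8, 0.0, 0.0, -0.1]
[-0.3, -0.2, 15.8, 0.0, 0.0, -0.1]
[-0.3, -0.2, 15.8, 0.0, 0.0, -0.1]
```

View pics/w1.png

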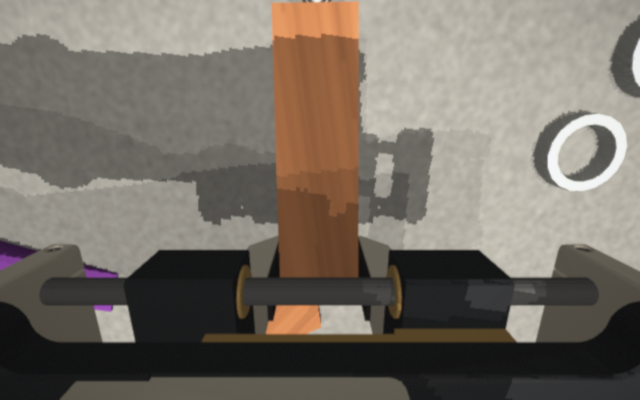

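The foot shows at (317,0), in line with the held wedge's centre (316) and with my projection (314,1). Lowering.

Call:
jog_arm(
  moves=[
    [-0.4,0,20,0,0,0,0],
    [-0.4,0,20,0,0,0,0],
    [-0.4,0,18,0,0,0,0],
    [0,0,12,0,0,0,0],
    [0,0,5,0,0,0,0],
    [0,0,3,0,0,0,0],
    [0,0,1.5,0,0,0,0],
    [0,0,0,0,0,0,0],
    [0,0,0,0,0,0,0],
    [0,0,0,0,0,0,0],
  ],
)

```text
clock: 6.5
eef_pos: [0.6026, -0.0995, 0.0052]
eef_rot: [0.0, 0.998, 0.068, 0.0]
wrist_force: [0.5, -0.2, -1.1]
grip_width: 0.427
```

```bash
python3 - <<'E'
from h import *
snap('scene','s2');
z=load('s2'); a=cv2.resize(z['rgb'][160:310,330:530,::-1],None,fx=4,fy=4,interpolation=3)
cv2.imwrite('pics/s2c.png',a)
E
python3 plan.py .6022 -.0984 .005 8.3 1
```

```text
at [ 0.6026 -0.0995  0.0052] toolx ang 7.79 f [-0.1  0.2 -0.5] g 0.432 t 6.55
[-0.3, -1.1, 0.2, 0.0, -0.0, -0.5]
```

View pics/s2c.png

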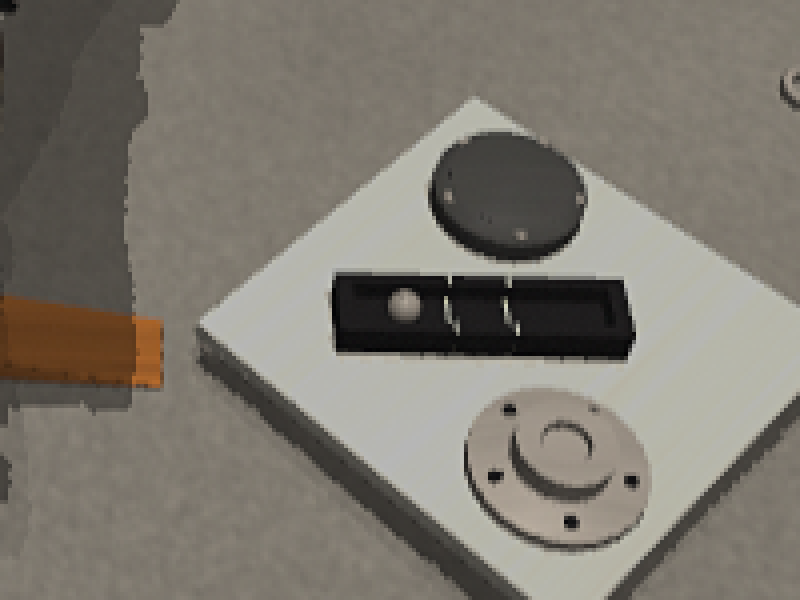

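Thin end at crop (160,352), just short of the plate corner (200,330). Ball at (404,304), outside the marks at 450 and 510. Pushing.

Call:
jog_arm(
  moves=[
    [0,-8,0.5,0,0,-0.4,0],
    [0,-8,0,0,0,0,0],
    [0,-8,0,0,0,0,0],
    [0,-8,0,0,0,0,0],
    [0,-8,0,0,0,0,0],
    [0,-8,0,0,0,0,0],
    [0,-8,0,0,0,0,0],
    [0,-6,0,0,0,0,0],
    [0,0,0,0,0,0,0],
    [0,0,0,0,0,0,0],
  ],
)

```text
clock: 7.8
eef_pos: [0.5941, -0.0391, 0.005]
eef_rot: [0.001, 0.997, 0.071, 0.0]
wrist_force: [0.7, -6.8, 5.8]
grip_width: 0.435
```

```bash
cat > ball.py <<'E'
from h import *
import sys
tag=sys.argv[1]; snap('scene',tag); z=load(tag)
cv2.imwrite(f'pics/{tag}c.png',cv2.resize(z['rgb'][160:310,330:530,::-1],None,fx=4,fy=4,interpolation=3))
# ball: bright, desaturated pixels well inside trough; centroid of largest blob + marks
r=z['rgb'].astype(int); roi=np.zeros(r.shape[:2],np.uint8); u=np.array([-.1431,.9897]); L=np.array([.561,.168])
v=np.array([.9897,.1431]); q=[np.r_[L+a*u+b*v,.055] for a,b in((-.062,-.012),(.062,-.012),(.062,.012),(-.062,.012))]
cv2.fillPoly(roi,[np.int32([proj(z,x) for x in q])],1)
m=((r.min(2)>75)&(roi>0)).astype(np.uint8); n,l,st,c=cv2.connectedComponentsWithStats(m)
for i in range(1,n):
    if st[i,4]>3:
        X=ray(z,*c[i],.058)[:2]; print(c[i].round(1),st[i].tolist(),'reading mm',(-(X-L)@u*1000).round(1))
s=robot.read_state(); print('tcp',s['eef_pos'].round(4),'f',s['wrist_force'].round(1),'g',round(s['grip_width'],3),'t',round(s['clock'],2))
E
python3 ball.py s3
```

```text
[434.  235.1] [431, 232, 7, 7, 41] reading mm 26.5
[441.7 236.7] [441, 234, 2, 7, 9] reading mm 12.3
[456.5 237. ] [456, 234, 2, 7, 10] reading mm -15.9
[459.4 241.2] [459, 240, 2, 3, 5] reading mm -20.1
tcp [ 0.5941 -0.0391  0.005 ] f [ 1.6 -6.7  6.4] g 0.43 t 7.85
```

Call:
jog_arm(
  moves=[
    [0,-6,0,0,0,0,0],
    [0,-6,0,0,0,0,0],
    [0,-6,0,0,0,0,0],
    [0,-4,0,0,0,0,0],
    [0,0,0,0,0,0,0],
    [0,0,0,0,0,0,0],
    [0,0,0,0,0,0,0],
    [0,0,0,0,0,0,0],
    [0,0,0,0,0,0,0],
    [0,0,0,0,0,0,0],
  ],
)

```text
clock: 9.1
eef_pos: [0.591, -0.0181, 0.005]
eef_rot: [0.001, 0.997, 0.071, 0.0]
wrist_force: [1.8, -8.5, 6.5]
grip_width: 0.434
```

```bash
python3 ball.py s4
```

```text
[446.1 235.6] [442, 232, 9, 10, 54] reading mm 3.4
[456.8 237. ] [456, 235, 2, 6, 8] reading mm -16.4
[459.8 241. ] [459, 240, 2, 3, 4] reading mm -20.8
tcp [ 0.5911 -0.0181  0.005 ] f [ 1.1 -9.   5.8] g 0.431 t 9.15
```

Call:
jog_arm(
  moves=[
    [0,-1,0,0,0,0,0],
    [0,0,0,0,0,0,0],
    [0,0,0,0,0,0,0],
    [0,0,0,0,0,0,0],
    [0,0,0,0,0,0,0],
    [0,0,0,0,0,0,0],
    [0,0,0,0,0,0,0],
    [0,0,0,0,0,0,0],
    [0,0,0,0,0,0,0],
    [0,0,0,0,0,0,0],
  ],
)

```text
clock: 10.4
eef_pos: [0.591, -0.018, 0.005]
eef_rot: [0.002, 0.998, 0.07, 0.0]
wrist_force: [1.8, -10.0, 6.6]
grip_width: 0.436
```

```bash
python3 ball.py s5
```

```text
[447.9 235.2] [444, 232, 8, 7, 42] reading mm -0.1
[442.1 236.7] [442, 234, 2, 6, 7] reading mm 11.4
[456.8 237. ] [456, 235, 2, 6, 8] reading mm -16.4
[459.8 241. ] [459, 240, 2, 3, 4] reading mm -20.8
tcp [ 0.591 -0.018  0.005] f [  0.7 -11.    6.5] g 0.433 t 10.45
```

View pics/s5c.png

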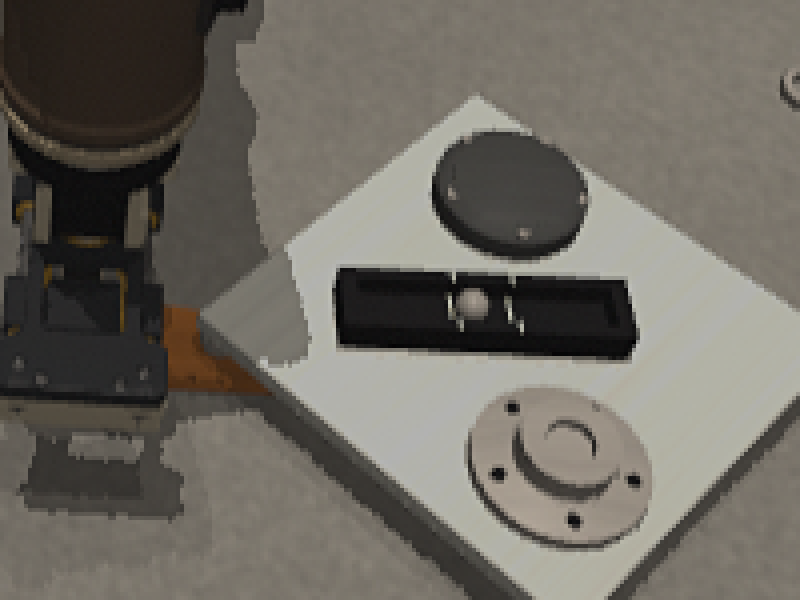

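Ball at (473,303), between the marks at 454 and 513, reading about +2.5 mm. One small push to centre it, then check.

Call:
jog_arm(
  moves=[
    [0,-1,0,0,0,0,0],
    [0,-1,0,0,0,0,0],
    [0,0,0,0,0,0,0],
    [0,0,0,0,0,0,0],
    [0,0,0,0,0,0,0],
    [0,0,0,0,0,0,0],
    [0,0,0,0,0,0,0],
    [0,0,0,0,0,0,0],
    [0,0,0,0,0,0,0],
    [0,0,0,0,0,0,0],
  ],
)

```text
clock: 11.7
eef_pos: [0.5908, -0.0163, 0.005]
eef_rot: [0.002, 0.998, 0.07, 0.0]
wrist_force: [1.3, -11.4, 5.6]
grip_width: 0.432
```

```bash
python3 ball.py s6
```

```text
[448.6 235.1] [445, 232, 8, 7, 46] reading mm -1.5
[442.9 237.9] [442, 234, 4, 8, 11] reading mm 10.2
[456.8 237. ] [456, 235, 2, 6, 8] reading mm -16.4
tcp [ 0.5907 -0.0163  0.005 ] f [  1.8 -11.8   7. ] g 0.435 t 11.75
```

Call:
jog_arm(
  moves=[
    [0,0,0,0,0,0,0.7],
    [0,0,0,0,0,0,0.7],
    [0,0,0,0,0,0,0.7],
    [0,0,0,0,0,0,0.7],
    [0,0,0,0,0,0,0.7],
    [0,0,-5,0,0,0,0.7],
    [0,0,-15,0,0,0,0.7],
    [0,0,-30,0,0,0,0.7],
    [0,20,-30,0,0,0,0.7],
    [0,40,-30,0,0,0,0.7],
  ],
)

```text
clock: 13.0
eef_pos: [0.5991, -0.071, 0.117]
eef_rot: [-0.001, 0.997, 0.073, 0.001]
wrist_force: [0.8, -0.5, 0.3]
grip_width: 0.697
```

```bash
python3 ball.py s7
```

```text
[448.6 235.1] [445, 232, 8, 7, 46] reading mm -1.5
[442.9 237.9] [442, 234, 4, 8, 11] reading mm 10.2
[456.8 237. ] [456, 235, 2, 6, 8] reading mm -16.4
tcp [ 0.6016 -0.08    0.1206] f [ 2.2 -6.2  2.7] g 0.698 t 13.05
```

Released and the reading is unchanged. Backing further off for a last look.

Call:
jog_arm(
  moves=[
    [0,30,-25,0,0,0,0.7],
    [0,30,-25,0,0,0,0.7],
    [0,30,-25,0,0,0,0.7],
    [0,20,0,0,0,0,0.7],
    [0,0,0,0,0,0,0.7],
    [0,0,0,0,0,0,0.7],
    [0,0,0,0,0,0,0.7],
    [0,0,0,0,0,0,0.7],
    [0,0,0,0,0,0,0.7],
    [0,0,0,0,0,0,0.7],
  ],
)

```text
clock: 14.3
eef_pos: [0.6144, -0.1814, 0.1895]
eef_rot: [0.0, 0.997, 0.072, -0.0]
wrist_force: [0.4, 0.1, -0.3]
grip_width: 0.7
```

```bash
python3 ball.py s8; python3 - <<'E'
from h import *
z=load('s8');cv2.imwrite('pics/fin.png',cv2.resize(z['rgb'][150:310,230:500,::-1],None,fx=2.9,fy=2.9,interpolation=3))
E
```

```text
[448.6 235.1] [445, 232, 8, 7, 46] reading mm -1.5
[442.9 237.9] [442, 234, 4, 8, 11] reading mm 10.2
[456.8 237. ] [456, 235, 2, 6, 8] reading mm -16.4
tcp [ 0.6144 -0.1815  0.1895] f [-1.   0.   0.5] g 0.703 t 14.35
```

View pics/fin.png

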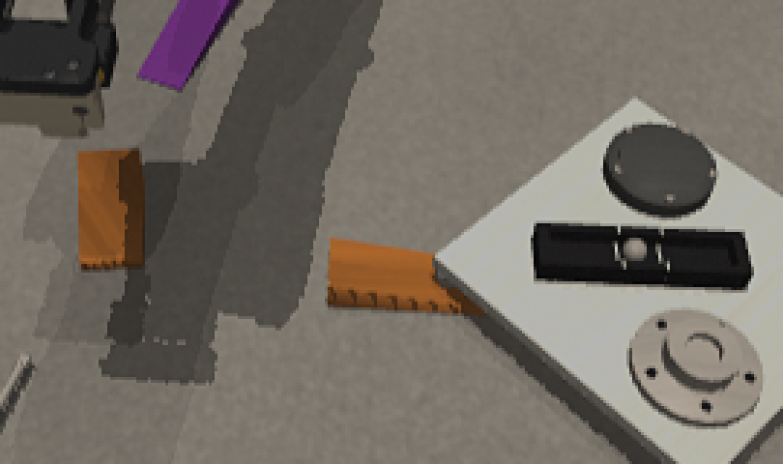

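The wedge lies flat with its thick end at (330,270), running under the corner at (437,260). The ball at (635,249) is between the marks at about 620 and 663. The chock at (110,208) looks undisturbed, and the gripper is clear.

```bash
python3 -c "
from workcell import robot
print(robot.hand_in())"
```

```text
the job is handed in; nothing more can be done
None
```

The long slim wedge is under the plate's low corner, thin end first. It was still holding the plate level with the ball between its centre marks after I let go, and the job is handed in.

- **Level:** the ball rests about 1 to 2 mm towards the low corner from centre. It is wholly between the marks while within 6 mm. The reading was the same before release, just after, and about 2.5 s after. My absolute readings were off by about 2 to 3 mm, so I measured the ball against the white marks themselves.
- **Wedge:** in the last picture it lies flat on the bench, in line under the foot.
- **Forces and time:** the push peaked at about 12 N at the wrist, and the whole job took about 14.4 s. A single reading of about 6 N showed while I was backing the arm away after release. It was gone in the next reading, and the ball did not move.
- **Other pieces:** the chock looked undisturbed in the last picture. The packer is outside that crop, so I did not re-check it, but the arm never came near it.

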